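# Clear the lever's sweep and throw the pressure cutoff

## Task

Clear the boiler-room shelf so the pressure cutoff's lever can swing: stack every closed carton into one column, flat, centred on the dark steel plate and square with it, and lower every copper float gently to rest inside the deep pail, without dropping it in. When all are put away, swing the long lever across to its stop. Leave the other things on the shelf where they are.

Things in the scene. Friction and masses are not known exactly. Their poses are not given: they have to be found in the camera images.
- carton1: closed cardboard carton, 50 mm tall, 90 mm long along its x, 58 mm wide along its y, 0.2 to 0.42 kg, paper tape along the top; origin at the centre of its underside, z up. It stands flat on the shelf at the start, or is absent (None)
- carton2: closed cardboard carton, 50 mm tall, 90 mm long along its x, 58 mm wide along its y, 0.2 to 0.42 kg, paper tape along the top; origin at the centre of its underside, z up. It stands flat on the shelf at the start, or is absent (None)
- carton3: closed cardboard carton, 40 mm tall, 90 mm long along its x, 58 mm wide along its y, 0.2 to 0.42 kg, paper tape along the top; origin at the centre of its underside, z up. It stands flat on the shelf at the start, or is absent (None)
- carton4: closed cardboard carton, 40 mm tall, 90 mm long along its x, 58 mm wide along its y, 0.2 to 0.42 kg, paper tape along the top; origin at the centre of its underside, z up. It stands flat on the shelf at the start, or is absent (None)
- float1: copper float, a rounded dome 56 mm across and 49 mm high, about 0.12 kg, standing on a flat foot 44 mm wide; its side is upright from 14 to 28 mm above the foot; origin on its axis 22 mm above its foot. Stands on the shelf at the start, or is absent (None)
- float2: copper float, a rounded dome 56 mm across and 49 mm high, about 0.12 kg, standing on a flat foot 44 mm wide; its side is upright from 14 to 28 mm above the foot; origin on its axis 22 mm above its foot. Stands on the shelf at the start, or is absent (None)
- float3: copper float, a rounded dome 56 mm across and 49 mm high, about 0.12 kg, standing on a flat foot 44 mm wide; its side is upright from 14 to 28 mm above the foot; origin on its axis 22 mm above its foot. Stands on the shelf at the start, or is absent (None)
- plate: dark steel stacking plate fixed to the shelf, 114 mm along its x, 82 mm along its y, 6 mm thick, so a carton set squarely on it (long side to long side) leaves a border of 12 mm all round; origin at the centre of its underside (top face 6 mm higher)
- pail: deep open steel pail fixed to the shelf, 210 mm across the outside of the rim, 125 mm high, walls 4 mm thick and nearly upright (204 mm across at the foot), floor 5 mm thick; origin at the centre of its underside
- lever (a joint): long cast-iron lever, level, on an upright hinge. 0 to 0.12 rad at the start (pointing from the hinge to -x within 0.2 rad); grows anticlockwise from above, sweeping towards the robot's right (-y) to its stop at 0.8. Stays where left; friction 0.25 N m (about 1 N at the grip). Its flat arm, 16 mm wide, lies 35 to 55 mm above the shelf, and hits what is in its sweep
- lever_grip (a point): upright round grip at the lever's free end, 18 mm in diameter, from 57 to 147 mm above the shelf; the point lies on its axis 111 mm above the shelf, 240 mm from the hinge axis
- lever_hinge (a point): the lever's upright hinge axis, at the same height as the grip point; it stands 30 mm in front of the grey pressure cutoff (base 110 by 130 mm, 193 mm high to the top of its gauge), which is fixed at the far left of the shelf
- thermostat: bystander: glass-bulb thermostat lying in a brass cradle, 120 mm long, 50 mm wide, 65 mm high; origin in its middle at its underside
- gauge_cap: bystander: black bakelite gauge cap, round, 42 mm across, 28 mm high; origin in its middle at its underside
- union: bystander: copper pipe union standing upright, 42 mm across, 45 mm high; origin in its middle at its underside
- bleed_valve: bystander: small steel bleed valve, 62 mm long, 34 mm wide at its handle, 51 mm high; origin in its middle at its underside
- oil_can: bystander: dark steel can, 60 mm across, 130 mm high; origin in its middle at its underside
- wrench: bystander: steel wrench, 200 mm long, lying flat; origin in its middle at its underside

How it is judged:
On the way, in this order (a step that is already met when the one before it is completed fails the run):
1. all cartons stand squarely in one column on the plate and all floats lie in the pail (horizontal distance between each of carton1, carton2, carton3, carton4 and plate below 0.01 m and angle between the x axis of each of carton1, carton2, carton3, carton4 and the x axis of plate, either way round below 0.1 rad and angle between each of carton1, carton2, carton3, carton4's own z axis and vertical below 0.06 rad and linear speed of each of carton1, carton2, carton3, carton4 below 0.03 m/s and horizontal distance between each of float1, float2, float3 and pail below 0.085 m and height (world z) of each of float1, float2, float3 below 0.1 m and linear speed of each of float1, float2, float3 below 0.05 m/s and value of joint lever below 0.6 rad), for 0.2 s.
2. the lever is swung across to its stop (value of joint lever above 0.75 rad), for 0.2 s.
At the end, for the whole second after the job is handed in: Every carton present is upright (within 0.06 rad), at rest, within 10 mm of the plate's centre and 0.1 rad of square with it (so they form one column); every float present is at rest inside the pail, below its rim; the lever reads over 0.75 rad (horizontal distance between each of carton1, carton2, carton3, carton4 and plate below 0.01 m and angle between the x axis of each of carton1, carton2, carton3, carton4 and the x axis of plate, either way round below 0.1 rad and angle between each of carton1, carton2, carton3, carton4's own z axis and vertical below 0.06 rad and linear speed of each of carton1, carton2, carton3, carton4 below 0.03 m/s and horizontal distance between each of float1, float2, float3 and pail below 0.085 m and height (world z) of each of float1, float2, float3 below 0.1 m and linear speed of each of float1, float2, float3 below 0.05 m/s and value of joint lever above 0.75 rad); the robot touches nothing.
It fails at once if a float falls inside the pail (moves faster than 0.8 m/s below its rim) ((horizontal distance between float1 and pail below 0.1 m and height (world z) of float1 below 0.115 m and linear speed of float1 above 0.8 m/s) or (horizontal distance between float2 and pail below 0.1 m and height (world z) of float2 below 0.115 m and linear speed of float2 above 0.8 m/s) or (horizontal distance between float3 and pail below 0.1 m and height (world z) of float3 below 0.115 m and linear speed of float3 above 0.8 m/s)).
It fails at once if a float is pressed or knocked hard against the pail (over 60 N) (contact force between any of float1, float2, float3 and pail above 60 N).
It fails at once if a bystander is pushed more than 30 mm from its place (distance of any of thermostat, gauge_cap, union, bleed_valve, oil_can, wrench from where it was at the start of the episode above 0.03 m).
Of carton1, carton2, carton3, carton4 only 3 to 4 are there at a start; the rules pass over those that are not, and their reading is None.
Of float1, float2, float3 only 2 to 3 are there at a start; the rules pass over those that are not, and their reading is None.
At some moment in a run one of float1, float2, float3 may be knocked a few centimetres aside while the robot is not near it.
It also fails if it takes over 210 s, if anything falls off the work surface, if the arm or the gripper's body presses on something with over 40 N, if the wrist force passes 120 N, or if a joint passes its speed limit or range.

## Robot

A 6-joint arm with a two-finger parallel gripper is mounted at the origin on the work surface. World frame = base frame: x ahead of the robot, y to its left, z up, the work surface at z = 0. Lengths are in m, angles in rad, forces in N, time in s.
With the tool pointing down it reaches from about 0.275 to 0.775 m from the base axis. Payload 14.6 kg.
Tool frame: the origin (TCP) lies midway between the tips of the shut fingers; the grasp point (between the pads) lies 19 mm behind it; z points along the fingers, y is the line along which they close (so a half turn about z gives the same grasp; the last joint's range is limited). The gripper opens to 85 mm and grips with 20 to 120 N. Pads are 22 mm wide; open, the fingers measure 114 mm over their backs; the gripper's body (76 mm by 85 mm) begins 54 mm behind the grasp point. The pads swing forward as they close: fully open they stand 13 mm farther back than shut.
Start: joints at [-0.155, 0.263, -0.048, 1.259, 0, 1.415], TCP at [0.525, -0, 0.211] pointing down, gripper open.
Joint ranges: [-2.65, 2.65], [-0.89, 1.7], [-1.18, 1.37], [-2.13, 2.11], [-1.35, 1.29], [-3.14, 3.14]. Speed limits (rad/s): [1.89, 1.89, 2.57, 2.79, 3.14, 3.14].

## Interface

Orientations are given as a unit quaternion [w, x, y, z].
In Python, from workcell import bot, kinematics, telemetry, cams, workorder gives the robot as it stands. Calls block until the motion is done:
- bot.goto(position, orientation): joint-space move of the TCP to a pose.
- bot.move_l(position, ori=None, v=0.15): straight line of the TCP; ori=None keeps the orientation; v is the mean speed in m/s.
- bot.move_joints(angles): joint-space move.
- bot.open_gripper() and bot.grab(): open the fingers fully, or close them until they stop; the grip force is fixed at half the most.
- bot.hold(seconds).
- kinematics.inverse_kinematics(position, orientation): joint angles nearest the present ones, or None.
- telemetry.state(): the state.
- cams.get_image(name): name is "scene" or "side" or "wrist"; returns a dict with "img" (400x640x3 uint8, red, green, blue), "depth" (400x640 float32, m along the optical axis (not along the pixel's ray), 0 where there is no reading), "K" (3x3 intrinsics, pixels), "D" ([k1, k2, p1, p2, k3] as OpenCV has them; the pictures are not rectified), "R" (3x3) and "t" (3): a world point X has camera coordinates R X + t; the wrist camera has in their place "tool_from_camera" (4x4, takes a point from camera to tool coordinates, whose origin is the TCP and whose axes are the flange's). Camera axes: x right, y down, z forward; pixel columns grow to the right and rows downward; lengths in m; the calibration is good to about 2 mm. A picture is of the moment at which its call begins: read the wrist's pose just before it.
A pose or a line that the arm cannot do raises bot.PlanningError and nothing moves.
- workorder.close_job(): hands the job in; it is judged then, once.
The state is a dict: "time": time; "q": joint angles; "qvel": joint speeds; "effort": joint torques, N m; "tcp_pos": TCP position; "ee_rot": TCP orientation; "contact_force": force on the tool from outside, world axes, zero at the start; "ft_torque": the same for the moment, N m; "grip_width": finger opening in m; "grasp_force": force on a finger pad.
Only numpy, scipy, OpenCV 4.12 (cv2) and the standard library are available. Lean on these libraries where they do the work, as an engineer would, in place of code of your own. Each camera call takes 0.05 s, during which the arm holds its last target. There are 200 camera calls.

## Working session

There is one attempt and no reset: what is moved stays moved. The work goes in short steps, each a Python script; the robot and the scene stay as the last script left them, time stands still between calls to the robot, and variables do not carry over. Pictures are saved under pics/ and viewed, at most 14 in all, crops included, and the job is handed in when it is done.

```bash
mkdir -p pics; ls; python3 - <<'E'
from workcell import bot, kinematics, telemetry, cams
import cv2, numpy as np
s=telemetry.state(); print(s['time'],s['tcp_pos'],s['ee_rot'],s['grip_width'])
for n in ("scene","side","wrist"):
    c=cams.get_image(n); cv2.imwrite(f"pics/{n}0.png",c["img"][:,:,::-1])
    np.savez(f"{n}0.npz",**{k:v for k,v in c.items()})
    print(n,c["K"].tolist(),c["D"],c.get("R"),c.get("t"),c.get("tool_from_camera"))
E
```

```text
pics
0.0 [5.24715224e-01 3.85936823e-05 2.10635171e-01] [-4.14282238e-04  7.07110956e-01  7.07102416e-01 -3.11647179e-04] 0.08549226686948008
scene [[443.20995860396806, 0.0, 308.36080965191024], [0.0, 443.20995860396806, 205.33878903649176], [0.0, 0.0, 1.0]] [-0.06935975  0.          0.          0.          0.        ] [[-0.47737806  0.87860031 -0.0131028 ]
 [ 0.50097776  0.25988974 -0.82551718]
 [-0.72189436 -0.400648   -0.56422487]] [ 0.27198252 -0.20542001  1.54336099] None
side [[406.76306721270697, 0.0, 315.9693190349194], [0.0, 406.76306721270697, 208.7122356686358], [0.0, 0.0, 1.0]] [-0.05524785  0.          0.          0.          0.        ] [[-0.97542645 -0.22031616  0.002007  ]
 [-0.10925235  0.47575258 -0.87276767]
 [ 0.19132999 -0.85153994 -0.48813171]] [0.56009282 0.15307862 0.94612822] None
wrist [[346.53462446838955, 0.0, 323.7173921434026], [0.0, 346.53462446838955, 207.55668304997522], [0.0, 0.0, 1.0]] [-0.0477213  0.         0.         0.         0.       ] None None [[ 5.29842753e-04 -9.59454318e-01 -2.81863675e-01  7.10928487e-02]
 [ 9.99999651e-01  3.26087399e-04  7.69792721e-04 -3.66744519e-04]
 [-6.46668757e-04 -2.81863984e-01  9.59454155e-01 -1.62586561e-01]
 [ 0.00000000e+00  0.00000000e+00  0.00000000e+00  1.00000000e+00]]
```

```bash
cat > ortho.py <<'E'
import numpy as np, cv2
def cloud(c):
    h,w=c["depth"].shape; u,v=np.meshgrid(np.arange(w),np.arange(h))
    p=cv2.undistortPoints(np.stack([u,v],-1).reshape(-1,1,2).astype(float),c["K"],c["D"]).reshape(-1,2)
    z=c["depth"].reshape(-1); P=np.c_[p*z[:,None],z]; ok=z>0
    if c.get("tool_T") is not None: T=c["tool_T"]; W=P@T[:3,:3].T+T[:3,3]
    else: W=(P-c["t"])@c["R"]
    return W[ok],c["img"].reshape(-1,3)[ok]
X0,X1,Y0,Y1,S=0.15,0.9,-0.55,0.55,700  # px per m
def ortho(clouds,zmin=-.02,zmax=.25):
    H=np.full((int((X1-X0)*S)+1,int((Y1-Y0)*S)+1),-1.); I=np.zeros(H.shape+(3,),np.uint8)
    for W,C in clouds:
        m=(W[:,2]<zmax)&(W[:,2]>zmin)&(W[:,0]>X0)&(W[:,0]<X1)&(W[:,1]>Y0)&(W[:,1]<Y1)
        W,C=W[m],C[m]; r=((X1-W[:,0])*S).astype(int); q=((Y1-W[:,1])*S).astype(int)
        for dr in (0,1):
            for dq in (0,1):
                rr=np.minimum(r+dr,H.shape[0]-1); qq=np.minimum(q+dq,H.shape[1]-1)
                o=np.argsort(W[:,2]); 
                b=W[o,2]>H[rr[o],qq[o]]; o=o[b]
                H[rr[o],qq[o]]=W[o,2]; I[rr[o],qq[o]]=C[o]
    return H,I
E
python3 - <<'E'
import numpy as np,cv2
from ortho import *
cl=[cloud(dict(np.load(f"{n}0.npz"))) for n in("scene","side")]
H,I=ortho(cl); 
for k in range(11):
    y=Y1-k*.1; cv2.putText(I,f"{y:.1f}",(int((Y1-y)*S),8),0,.3,(255,255,255))
for x in np.arange(.2,.9,.1): cv2.putText(I,f"{x:.1f}",(0,int((X1-x)*S)),0,.3,(255,255,255))
cv2.imwrite("pics/ortho0.png",I[:,:,::-1]); print(I.shape)
for W,C in cl: print(np.histogram(W[:,2],bins=np.arange(-.01,.012,.002)))
E
```

```text
(526, 771, 3)
(array([  328,   333,   340,   498,  6633, 37617, 42302, 11977,  2887,
        1463]), array([-0.01 , -0.008, -0.006, -0.004, -0.002,  0.   ,  0.002,  0.004,
        0.006,  0.008,  0.01 ]))
(array([  157,   411,  4443, 35086, 35618,  3754,   749,   711,   593,
         961]), array([-0.01 , -0.008, -0.006, -0.004, -0.002,  0.   ,  0.002,  0.004,
        0.006,  0.008,  0.01 ]))
```

View pics/scene0.png

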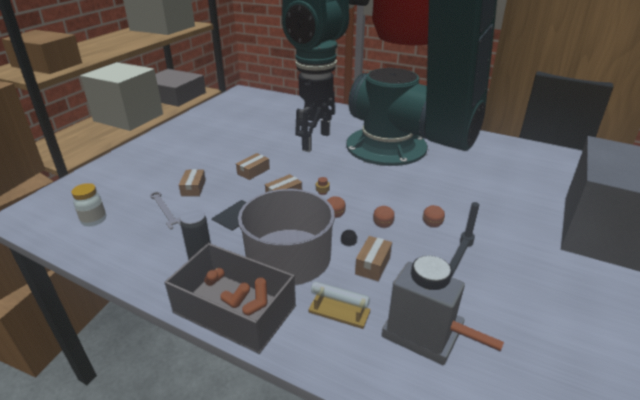

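View pics/side0.png

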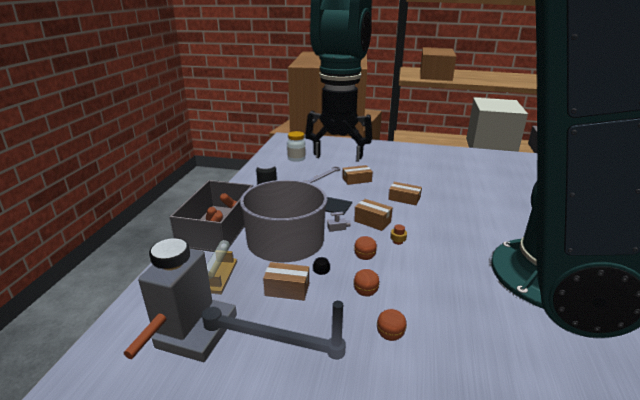

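View pics/ortho0.png

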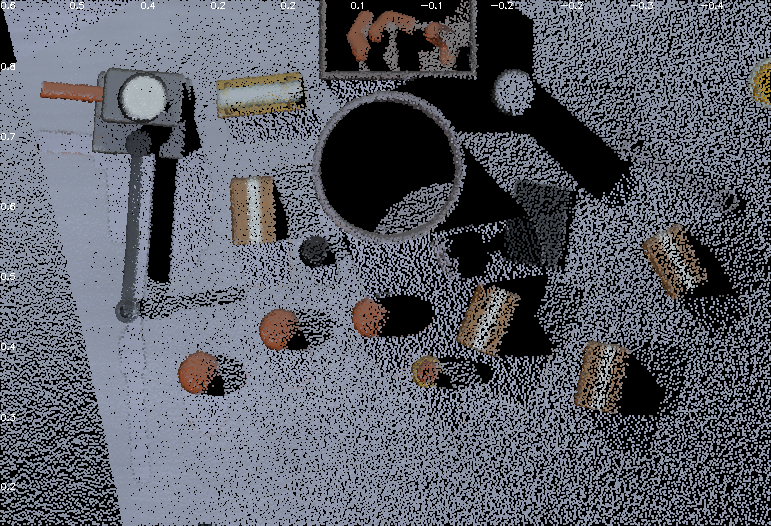

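The ortho view (x = 0.9 − row/700, y = 0.55 − col/700) shows these positions in pixels:
- **Cartons:** four, at (253,210), (489,320), (602,378) and (675,260).
- **Floats:** three, at (199,373), (279,328) and (371,317).
- **Plate:** (540,225).
- **Pail:** (389,167).
- **Lever:** hinge (137,143), grip (125,312).

Next I'll refine them numerically.

```bash
cat > fit.py <<'E'
import numpy as np,cv2
from ortho import *
def rect(W,c,r,zlo,zhi):
    m=(np.hypot(*(W[:,:2]-c).T)<r)&(W[:,2]>zlo)&(W[:,2]<zhi); P=W[m]
    if len(P)<40: return None
    (cx,cy),(a,b),_=rc=cv2.minAreaRect((P[:,:2]*1000).astype(np.float32))
    bx=cv2.boxPoints(rc); e=bx[1]-bx[0]; f=bx[2]-bx[1]; L=e if np.hypot(*e)>np.hypot(*f) else f
    return np.round([cx,cy,max(a,b),min(a,b),(np.arctan2(L[1],L[0])+np.pi/2)%np.pi-np.pi/2],2),len(P)
def circ(P):
    A=np.c_[2*P[:,:2],np.ones(len(P))]; s=np.linalg.lstsq(A,(P[:,:2]**2).sum(1),rcond=None)[0]
    return s[:2],np.sqrt(s[2]+s[0]**2+s[1]**2)
def sphere(W,c,r=.04,zlo=.022):   # top dome: horizontal slices -> circle fit at the upright band
    m=(np.hypot(*(W[:,:2]-c).T)<r)
    P=W[m&(W[:,2]>.012)&(W[:,2]<.03)]
    return circ(P)[0],circ(P)[1],W[m,2].max(),len(P)
E
python3 - <<'E'
from fit import *
cart=dict(A=(.6,.189),B=(.443,-.149),C=(.36,-.31),D=(.53,-.414)); fl=[(.367,.266),(.431,.151),(.447,.02)]
for n in("scene","side"):
    W,C=cloud(dict(np.load(n+"0.npz")))
    m=(abs(W[:,2])<.012)&(abs(W[:,0]-.5)<.3)&(abs(W[:,1])<.45)
    z0=np.median(W[m,2]); W[:,2]-=z0; print(n,"z0",z0)
    for k,c in cart.items():
        q=W[np.hypot(*(W[:,:2]-c).T)<.02,2]; zt=np.median(q)
        print(k,"ztop",round(zt,4),rect(W,c,.06,zt-.004,zt+.006))
    # plate: dark pixels at z<.012
    g=C.max(1)<75; print("plate",rect(W[g],(.579,-.22),.08,.0015,.010), np.median(W[g&(np.hypot(*(W[:,:2]-(.579,-.22)).T)<.03),2]))
    for f in fl: print("float",sphere(W,np.array(f)))
    m=(np.hypot(*(W[:,:2]-(.661,-.006)).T)<.12)&(abs(W[:,2]-.125)<.003); print("pail",circ(W[m]),m.sum())
    m=(np.hypot(*(W[:,:2]-(.454,.37)).T)<.02)&(W[:,2]>.07)&(W[:,2]<.15); print("grip",circ(W[m]),W[m,:2].mean(0),m.sum())
    m=(np.hypot(*(W[:,:2]-(.57,.36)).T)<.14)&(W[:,2]>.05)&(W[:,2]<.06)&(W[:,0]>.5)&(W[:,0]<.66); print("lever",cv2.fitLine(W[m,:2].astype(np.float32),cv2.DIST_L2,0,.01,.01).ravel())
E
```

```text
scene z0 0.0021854313047090404
A ztop 0.0496 (array([6.0013e+02, 1.8767e+02, 9.4590e+01, 5.8910e+01, 5.0000e-02]), 689)
B ztop 0.0504 (array([ 4.4669e+02, -1.4815e+02,  9.1430e+01,  6.2270e+01, -4.0000e-01]), 333)
C ztop 0.0406 (array([ 3.6249e+02, -3.1224e+02,  9.6940e+01,  6.1670e+01, -2.2000e-01]), 286)
D ztop 0.0409 (array([ 5.2721e+02, -4.1774e+02,  9.8110e+01,  5.7410e+01,  4.9000e-01]), 315)
plate (array([ 603.34, -215.78,   74.24,   69.68,    1.37]), 204) 0.00633841005392197
float (array([0.36825795, 0.26393584]), np.float64(0.027043539725405685), np.float64(0.05076172400136152), 121)
float (array([0.42942472, 0.14907235]), np.float64(0.02705184754739231), np.float64(0.050164065067554275), 124)
float (array([0.45231847, 0.02323253]), np.float64(0.020177468271031732), np.float64(0.3463819803552099), 65)
pail (array([ 0.66195785, -0.00516342]), np.float64(0.10419850026175907)) 683
grip (array([0.45973228, 0.36590655]), np.float64(0.007447420468310934)) [0.46365844 0.36638216] 260
lever [ 0.999763   -0.02177006  0.5457281   0.3612447 ]
side z0 -0.0019266173817292485
A ztop 0.050
[... 313 characters left out ...]
 9.2390e+01,  6.5290e+01,  4.2000e-01]), 207)
plate (array([ 560.32, -208.5 ,   80.18,   73.72,    1.43]), 283) 0.00595026371521865
float (array([0.36540922, 0.26587728]), np.float64(0.027608540996773193), np.float64(0.049949617576609366), 205)
float (array([0.42841677, 0.15003737]), np.float64(0.02757154749827337), np.float64(0.04972055616201511), 169)
float (array([0.44698532, 0.01797979]), np.float64(0.027184835211576983), np.float64(0.5722102741422485), 138)
pail (array([ 0.65843577, -0.0031635 ]), np.float64(0.10338869030552017)) 497
grip (array([0.45608229, 0.3700511 ]), np.float64(0.00715057648841847)) [0.45548749 0.37399539] 421
lever [ 0.99778193 -0.06656726  0.57743204  0.3620617 ]
```

```bash
cat > h.py <<'E'
import numpy as np,cv2,time
from scipy.spatial.transform import Rotation as R
from workcell import bot, kinematics, telemetry, cams, workorder
from fit import *
def quat(a):
    c,s=np.cos(a),np.sin(a)
    q=R.from_matrix(np.array([[c,s,0],[s,-c,0],[0,0,-1]])).as_quat(); return [float(v) for v in (q[3],q[0],q[1],q[2])]
def best(p,a):
    """tool yaw a or a+pi, whichever keeps the wrist away from its limits"""
    o=[]
    for k in (a,a+np.pi):
        q=kinematics.inverse_kinematics(list(p),quat(k))
        if q is not None: o.append((max(abs(q[5]),abs(q[5]-telemetry.state()["q"][5])/2),k))
    return min(o)[1]
def snap(name="wrist",save=None):
    s=telemetry.state(); c=cams.get_image(name)
    if name=="wrist":
        w,x,y,z=s["ee_rot"]; T=np.eye(4); T[:3,:3]=R.from_quat([x,y,z,w]).as_matrix(); T[:3,3]=s["tcp_pos"]
        c["tool_T"]=T@c["tool_from_camera"]
    if save: cv2.imwrite(f"pics/{save}.png",c["img"][:,:,::-1])
    W,C=cloud(c)
    m=(abs(W[:,2])<.012); W[:,2]-=np.median(W[m,2])
    return W,C
def st(msg=""):
    s=telemetry.state(); print(msg,"t",round(s["time"],1),np.round(s["tcp_pos"],4),"w",round(s["grip_width"],4),"gf",round(float(np.max(s["grasp_force"])),1),"F",np.round(s["contact_force"],1),flush=True)
E
python3 - <<'E'
from h import *
cart=dict(A=(.6,.189),B=(.445,-.147),C=(.361,-.311),D=(.527,-.416)); fl=[(.367,.266),(.429,.150),(.449,.02)]
for i,p in enumerate([(.5,.12,.30),(.48,-.24,.30)]):
    bot.goto(list(p),quat(np.pi/2)); W,C=snap("wrist",f"w{i}"); st()
    np.savez(f"w{i}.npz",W=W,C=C)
    for k,c in cart.items():
        q=W[np.hypot(*(W[:,:2]-c).T)<.02,2]
        if len(q)<50: continue
        zt=np.median(q); print(k,"ztop",round(zt,4),rect(W,c,.06,zt-.004,zt+.006))
    g=C.max(1)<75; print("plate",rect(W[g],(.579,-.22),.075,.002,.010))
    for f in fl:
        try: print("float",sphere(W,np.array(f)))
        except Exception: pass
E
```

```text
t 0.9 [0.5    0.1196 0.2992] w 0.0852 gf 0.0 F [ 0.7 -0.3  0.5]
A ztop 0.0503 (array([5.9835e+02, 1.8717e+02, 9.0890e+01, 5.8760e+01, 4.0000e-02]), 4002)
B ztop 0.0499 (array([ 4.4434e+02, -1.4804e+02,  9.0380e+01,  5.9480e+01, -4.1000e-01]), 1999)
plate (array([ 5.8133e+02, -2.0293e+02,  1.1112e+02,  5.4840e+01, -1.9000e-01]), 1477)
float (array([0.3660461 , 0.26442559]), np.float64(0.02773512332441673), np.float64(0.050039098275518945), 213)
float (array([0.42828135, 0.14869163]), np.float64(0.027516373083048253), np.float64(0.4072070319708218), 113)
float (array([0.44620173, 0.01611034]), np.float64(0.027548652615329135), np.float64(0.05012043195515248), 187)
 t 2.3 [ 0.4803 -0.2391  0.3001] w 0.0852 gf 0.0 F [-0.1  0.   0.1]
B ztop 0.0503 (array([ 4.4402e+02, -1.4872e+02,  9.0410e+01,  5.9260e+01, -3.8000e-01]), 4183)
C ztop 0.04 (array([ 3.6026e+02, -3.1239e+02,  9.0680e+01,  5.9060e+01, -2.1000e-01]), 2967)
D ztop 0.0402 (array([ 5.2560e+02, -4.1838e+02,  9.1110e+01,  6.0030e+01,  5.0000e-01]), 2484)
plate (array([ 5.7869e+02, -2.1723e+02,  1.1129e+02,  7.8720e+01, -1.7000e-01]), 5055)
```

View pics/w1.png

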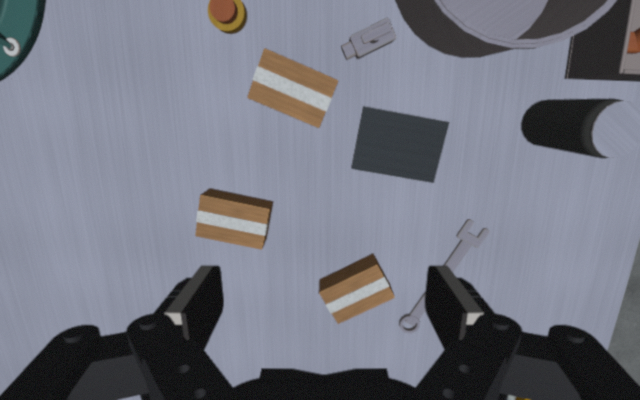

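The wrist view confirms the layout: plate at (400,145), cartons at (293,88), (234,218) and (356,290). The wrench at (408,322) is clear of the grasps. I'll start with carton B.

```bash
cat >> h.py <<'E'
PL=np.array([.5787,-.2172]); PA=-.17; ZG=.006; UP=.25
def look(c,zt):
    W,C=snap(); return rect(W,c,.06,zt-.004,zt+.006)
def pick(xy,a,z,up=UP,tol=(.03,.07)):
    k=best((*xy,z),a); bot.open_gripper()
    bot.goto([*xy,up],quat(k)); bot.move_l([*xy,z+.06],v=.25); bot.move_l([*xy,z],v=.08); st("down")
    bot.grab(); st("grab")
    w=telemetry.state()["grip_width"]; assert tol[0]<w<tol[1],"no grasp"
    bot.move_l([*xy,up],v=.2); st("up")
    assert telemetry.state()["grip_width"]>tol[0]
    return k
def stack(base,k,off=(0,0),da=0):
    a=PA-da; a+=np.pi*round((k-a)/np.pi)
    ok=kinematics.inverse_kinematics([*PL,.2],quat(a)); z=ZG+.006+base+.001
    c,s=np.cos(PA),np.sin(PA); p=PL-np.array(off)
    bot.goto([*p,max(UP,z+.05)],quat(a)); bot.move_l([*p,z+.03],v=.2); bot.move_l([*p,z],v=.04); st("place")
    bot.open_gripper(); bot.move_l([*p,z+.08],v=.15); st("clear")
E
python3 - <<'E'
from h import *
k=pick((.4442,-.1483),-.40,ZG); print(k); stack(0,k)
bot.goto([.48,-.24,.3],quat(np.pi/2)); print(look(PL,.056))
W,C=snap("wrist","s1"); g=C.max(1)<75; print("plate",rect(W[g],PL,.075,.002,.010))
E
```

```text
down t 5.2 [ 0.4445 -0.1485  0.0064] w 0.0854 gf 0.0 F [-0.6 -0.3 -0.3]
grab t 5.6 [ 0.4444 -0.1485  0.0067] w 0.0567 gf 63.4 F [-3.   0.4 10.5]
up t 7.0 [ 0.4438 -0.1481  0.2491] w 0.0566 gf 64.4 F [ 0.3 -0.6 -3.9]
2.741592653589793
place t 9.7 [ 0.5788 -0.2172  0.0129] w 0.0568 gf 64.4 F [-1.1 -0.1 -4.2]
clear t 10.8 [ 0.5784 -0.217   0.0923] w 0.0853 gf 0.0 F [-0.4 -0.6  0.2]
(array([ 5.7795e+02, -2.1707e+02,  9.0790e+01,  5.8350e+01, -1.6000e-01]), 3784)
plate (array([ 5.7883e+02, -2.1725e+02,  1.1157e+02,  7.8920e+01, -1.7000e-01]), 1240)
```

```bash
python3 - <<'E'
from h import *
k=pick((.5987,.1878),.045,ZG); stack(.05,k)
bot.goto([.48,-.24,.3],quat(np.pi/2)); print(look(PL,.106))
k=pick((.3603,-.3124),-.205,ZG); stack(.10,k)
bot.goto([.48,-.24,.3],quat(np.pi/2)); r=look(PL,.146); print(r)
assert np.hypot(*(r[0][:2]/1000-PL))<.006
k=pick((.5256,-.4184),.495,ZG); stack(.14,k)
bot.goto([.46,-.2,.34],quat(np.pi/2)); print(look(PL,.186)); snap("wrist","s4")
E
```

```text
down t 15.7 [0.599  0.1879 0.0065] w 0.0854 gf 0.0 F [0.1 0.1 0.5]
grab t 16.1 [0.599  0.1879 0.0068] w 0.0564 gf 65.1 F [-2.2 -0.6  6.9]
up t 17.5 [0.5983 0.1877 0.2491] w 0.0569 gf 64.1 F [ 0.   0.4 -3. ]
place t 20.8 [ 0.5788 -0.2172  0.0629] w 0.0568 gf 64.2 F [ 0.1  0.5 -2.7]
clear t 21.9 [ 0.5784 -0.2171  0.1423] w 0.0854 gf 0.0 F [-0.5  0.  -0.2]
(array([ 5.7786e+02, -2.1734e+02,  9.0920e+01,  5.8230e+01, -1.7000e-01]), 4848)
down t 26.6 [ 0.3605 -0.3127  0.0064] w 0.0852 gf 0.0 F [-0.4 -0.3  0.2]
grab t 27.0 [ 0.3605 -0.3126  0.0067] w 0.0562 gf 61.8 F [-2.5  2.2 12.9]
up t 28.3 [ 0.36   -0.3121  0.2491] w 0.0563 gf 64.0 F [-0.4  0.2 -2.4]
place t 30.9 [ 0.5787 -0.2172  0.1129] w 0.0561 gf 64.1 F [ 0.4 -0.4 -1.7]
clear t 31.9 [ 0.5785 -0.2171  0.1922] w 0.0856 gf 0.0 F [-0.8  0.7  0.2]
(array([ 5.7852e+02, -2.1764e+02,  9.1650e+01,  5.8240e+01, -1.8000e-01]), 6044)
down t 37.1 [ 0.5259 -0.4186  0.0065] w 0.0857 gf 0.0 F [ 0.3 -1.8  0. ]
grab t 37.5 [ 0.5258 -0.4186  0.007 ] w 0.0558 gf 64.4 F [-1.2  1.9  8.1]
up t 38.9 [ 0.5254 -0.4182  0.2491] w 0.0559 gf 64.2 F [-1.3  0.  -3.4]
place t 41.2 [ 0.5787 -0.2171  0.153 ] w 0.056 gf 64.6 F [-1.8  0.8 -1.7]
clear t 42.3 [ 0.5785 -0.2171  0.2322] w 0.0854 gf 0.0 F [ 0.5  0.5 -0.5]
(array([ 5.7863e+02, -2.1754e+02,  9.1290e+01,  5.8920e+01, -1.7000e-01]), 5517)
```

```bash
cat >> h.py <<'E'
def floats(pail):
    W,C=snap(); C=C.astype(int)
    m=(W[:,2]>.012)&(W[:,2]<.058)&(C[:,0]>C[:,2]+40)&(C[:,0]>1.4*C[:,1])&(W[:,0]<.78)
    m&=(np.hypot(*(W[:,:2]-pail).T)>.12)&(np.hypot(*(W[:,:2]-(.37,-.055)).T)>.04)&(np.hypot(*(W[:,:2]-PL).T)>.08)
    P=W[m]; G=np.zeros((400,400),np.uint8); i=((P[:,:2]-(0,-.6))/.003).astype(int); G[i[:,0],i[:,1]]=1
    n,L=cv2.connectedComponents(cv2.dilate(G,np.ones((3,3)))); lab=L[i[:,0],i[:,1]]; out=[]
    for j in range(1,n):
        Q=P[lab==j]
        if len(Q)<150: continue
        # extra points from upright band
        B=Q[(Q[:,2]>.014)&(Q[:,2]<.030)]; c,r=circ(B); out.append((*np.round(c,4),round(r,4),round(Q[:,2].max(),4),len(B)))
    return out
VIEW=([.48,.12,.30],quat(np.pi/2))
E
python3 - <<'E'
from h import *
bot.goto(*VIEW); W,C=snap("wrist","f0"); np.savez("f0.npz",W=W,C=C)
m=(np.hypot(*(W[:,:2]-(.66,-.004)).T)<.12)&(abs(W[:,2]-.125)<.003); print("pail",circ(W[m]),m.sum(),W[m,:2].min(0),W[m,:2].max(0))
print(floats(np.array([.66,-.004]))); m=(np.hypot(*(W[:,:2]-(.66,-.004)).T)<.06)&(W[:,2]<.1);print(m.sum(),np.median(W[m,2]))
for i in range(3):
    f=np.radians([60,180,300][i]); p=np.array([.66,-.004])+.037*np.array([np.cos(f),np.sin(f)])
    for a in (f,f+np.pi): print(i,kinematics.inverse_kinematics([*p,.006],quat(a)))
E
```

```text
pail (array([ 0.65900977, -0.00531643]), np.float64(0.10388099862380401)) 3067 [ 0.55191873 -0.10183984] [0.76761933 0.10214116]
[(np.float64(0.3923), np.float64(0.2273), np.float64(0.0262), np.float64(0.0504), 13), (np.float64(0.429), np.float64(0.1492), np.float64(0.0262), np.float64(0.05), 10), (np.float64(0.4465), np.float64(0.0164), np.float64(0.0271), np.float64(0.0508), 69)]
3785 0.004992501994793341
0 [-0.07855318  0.63596147  0.00724675  0.94208161  0.          2.01584192]
0 [-0.07855318  0.63596147  0.00724675  0.94208161  0.         -1.12575073]
1 [-0.1371267   0.55218673 -0.16146511  0.85714449  0.         -0.1371267 ]
1 [-0.1371267   0.55218673 -0.16146511  0.85714449  0.          3.00446595]
2 [-0.17286519  0.6365436   0.00844048  0.9426932   0.         -2.26726029]
2 [-0.17286519  0.6365436   0.00844048  0.9426932   0.          0.87433236]
```

View pics/f0.png

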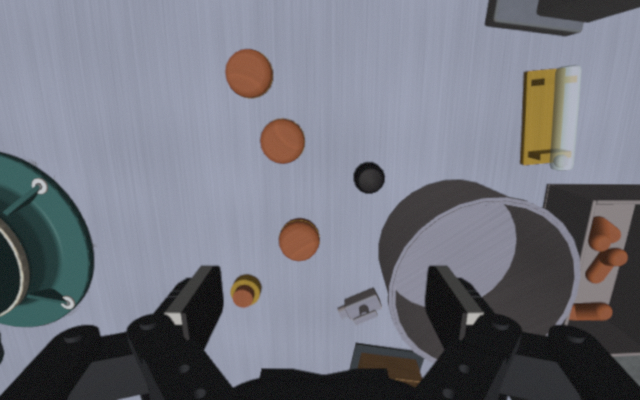

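Float1, at (249,73), has already been knocked to about (0.392, 0.227). Float2 is at (282,141), float3 at (299,240), and the pail is empty. I'll place them one by one, re-measuring before each pick.

```bash
cat >> h.py <<'E'
PAIL=np.array([.6597,-.0047])
def dofloat(xy,ap,phi):
    phi=np.radians(phi); a=phi+np.pi; p=PAIL+.037*np.array([np.cos(phi),np.sin(phi)])
    bot.open_gripper(); bot.goto([*xy,.25],quat(ap)); bot.move_l([*xy,.07],v=.25); bot.move_l([*xy,0.0],v=.08); st("down")
    bot.grab(); st("grab"); assert .045<telemetry.state()["grip_width"]<.06
    bot.move_l([*xy,.25],v=.2); st("up"); assert telemetry.state()["grip_width"]>.045
    bot.goto([*p,.25],quat(a)); bot.move_l([*p,.04],v=.15); bot.move_l([*p,.0065],v=.03); st("place")
    bot.open_gripper(); bot.move_l([*p,.25],v=.15); st("clear")
E
python3 - <<'E'
from h import *
dofloat((.392,.2275),np.radians(295.5),90)
bot.goto(*VIEW); print(floats(PAIL)); snap("wrist","f1")
E
```

```text
down t 49.8 [0.3923 0.2276 0.0004] w 0.0855 gf 0.0 F [ 0.2  0.9 -0.8]
grab t 50.2 [0.3922 0.2276 0.0009] w 0.0524 gf 58.6 F [-5.5 -2.5 19.9]
up t 51.6 [0.3916 0.2274 0.2492] w 0.0528 gf 62.9 F [-1.  -0.5 -0.8]
place t 55.7 [0.6598 0.0323 0.0067] w 0.0524 gf 62.9 F [ 0.2  0.2 -1.7]
clear t 57.9 [0.6595 0.0323 0.2494] w 0.085 gf 0.0 F [ 0.1 -0.8  0. ]
[(np.float64(0.1203), np.float64(0.0097), np.float64(0.365), np.float64(0.0504), 2), (np.float64(0.4465), np.float64(0.017), np.float64(0.0266), np.float64(0.0499), 73)]
```

```bash
cat >> h.py <<'E'
def circ(P):
    (x,y),r=cv2.minEnclosingCircle((P[:,:2]*1000).astype(np.float32)); return np.array([x,y])/1000,r/1000
E
sed -i 's/B=Q\[(Q\[:,2\]>.014)&(Q\[:,2\]<.030)\]; //; s/circ(B)/circ(Q)/; s/len(B)/len(Q)/' h.py
python3 - <<'E'
from h import *
f=floats(PAIL); print(f)
g=[c for c in f if np.hypot(c[0]-.429,c[1]-.149)<.07 and .022<c[2]<.031]; assert len(g)==1
dofloat(g[0][:2],np.radians(150),330)
bot.goto(*VIEW); f=floats(PAIL); print(f); snap("wrist","f2")
g=[c for c in f if .022<c[2]<.031]; assert len(g)==1
dofloat(g[0][:2],np.radians(30),210)
bot.goto([.52,0,.34],quat(np.pi/2)); snap("wrist","f3"); print(floats(PAIL)); print(look(PL,.186))
E
```

```text
[(np.float64(0.4295), np.float64(0.149), 0.0263, np.float64(0.05), 1475), (np.float64(0.447), np.float64(0.0185), 0.0262, np.float64(0.0505), 1245)]
down t 63.9 [4.298e-01 1.490e-01 4.000e-04] w 0.0853 gf 0.0 F [ 0.1  0.4 -0. ]
grab t 64.3 [0.4298 0.149  0.0009] w 0.0528 gf 58.9 F [-5.2 -1.6 21.5]
up t 65.7 [0.4291 0.1489 0.2492] w 0.0528 gf 62.8 F [-0.3  0.2 -1.3]
place t 69.7 [ 0.6919 -0.0232  0.0067] w 0.0521 gf 62.8 F [ 0.1 -0.1 -1.1]
clear t 71.9 [ 0.6915 -0.0232  0.2494] w 0.0852 gf 0.0 F [ 0.2 -0.1 -0.3]
[(np.float64(0.4468), np.float64(0.0184), 0.0264, np.float64(0.0502), 1250)]
down t 76.1 [4.471e-01 1.840e-02 4.000e-04] w 0.0856 gf 0.0 F [-0.3  0.2  0.7]
grab t 76.5 [0.4472 0.0184 0.001 ] w 0.0523 gf 58.6 F [-5.9  0.8 22.3]
up t 77.9 [0.4464 0.0185 0.2492] w 0.0524 gf 62.8 F [ 1.  -1.1 -0.7]
place t 81.5 [ 0.6278 -0.0232  0.0067] w 0.0527 gf 62.8 F [ 0.8  0.3 -1.1]
clear t 83.7 [ 0.6274 -0.0232  0.2494] w 0.0853 gf 0.0 F [-0.2 -0.3  0.8]
[]
(array([ 5.8156e+02, -2.0401e+02,  9.2510e+01,  3.7920e+01, -2.3000e-01]), 1767)
```

```bash
python3 - <<'E'
from h import *
bot.goto([.5,.24,.30],quat(np.pi/2)); W,C=snap("wrist","lev")
m=(np.hypot(*(W[:,:2]-(.458,.368)).T)<.025)&(abs(W[:,2]-.146)<.004); print("grip top",m.sum(),circ(W[m]) if m.sum() else "", W[m,2].max() if m.sum() else "")
m=(np.hypot(*(W[:,:2]-(.458,.368)).T)<.03)&(W[:,2]>.07)&(W[:,2]<.15); print("grip all",m.sum(),W[m].mean(0),W[m].min(0),W[m].max(0))
m=(W[:,2]>.050)&(W[:,2]<.06)&(W[:,0]>.48)&(W[:,0]<.66)&(abs(W[:,1]-.36)<.03); print("lever",m.sum(),cv2.fitLine(W[m,:2].astype(np.float32),cv2.DIST_L2,0,.01,.01).ravel())
E
python3 -c "
import cv2,numpy as np
a=cv2.imread('pics/f3.png');b=cv2.imread('pics/lev.png');cv2.imwrite('pics/both.png',np.vstack([cv2.resize(a,(480,300)),cv2.resize(b,(480,300))]))"
```

```text
grip top 375 (array([0.45687305, 0.36602853]), 0.008940676689147949) 0.14885485514488783
grip all 629 [0.45863837 0.36374982 0.13242751] [0.44826617 0.3569076  0.07006361] [0.46590458 0.37482213 0.14885486]
lever 2466 [ 0.99766904 -0.06823815  0.57047063  0.35828224]
```

View pics/both.png

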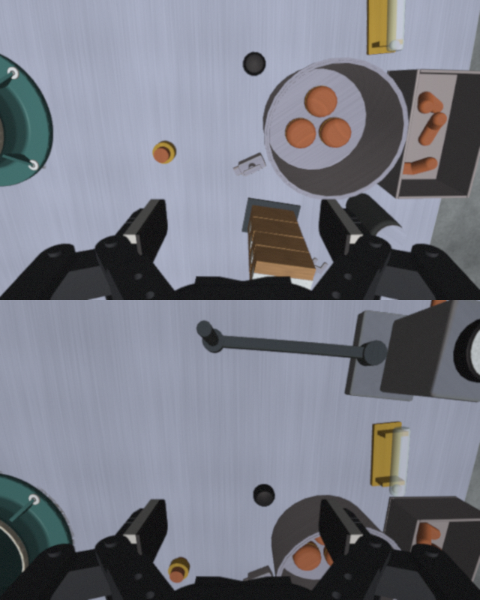

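Three floats stand in the pail at about (320,132), and the four-carton column is on the plate. The lever grip is at (205,330) in the lower view, with its sweep clear. I'll swing it now.

```bash
python3 - <<'E'
from h import *
bot.goto([.46,-.2,.34],quat(np.pi/2)); print(look(PL,.186))
g=np.array([.4569,.366]); h=np.array([.6964,.3497]); t0=np.arctan2(*(g-h)[::-1]); L=.24
P=lambda d: h+L*np.array([np.cos(t0+d),np.sin(t0+d)]); z=.092
t0%=2*np.pi
bot.open_gripper(); bot.goto([*P(0),.25],quat(t0)); bot.move_l([*P(0),z],v=.12); st("at grip"); bot.grab(); st("grab")
for d in np.arange(.04,1.0,.04):
    bot.move_l([*P(d),z],quat(t0+d),v=.08)
    s=telemetry.state(); tan=np.array([-np.sin(t0+d),np.cos(t0+d)]); f=float(np.dot(s["contact_force"][:2],tan)); print(round(d,2),round(f,1),np.round(s["tcp_pos"][:2],3),end=" | ")
    if f<-10: break
print(); st("stop")
bot.open_gripper(); bot.move_l([*telemetry.state()["tcp_pos"][:2],.25],v=.12); st("clear")
bot.goto([.42,.1,.34],quat(np.pi/2)); W,C=snap("wrist","end")
e=P(d); m=(np.hypot(*(W[:,:2]-e).T)<.035)&(abs(W[:,2]-.146)<.005); c=circ(W[m]); v=c[0]-h; print(c,m.sum(),"swung",np.arctan2(v[1],v[0])%(2*np.pi)-t0,np.hypot(*v))
E
```

```text
(array([ 5.7848e+02, -2.1752e+02,  9.0860e+01,  5.8700e+01, -1.7000e-01]), 5494)
at grip t 91.3 [0.4573 0.3662 0.0926] w 0.0857 gf 0.0 F [-0.1 -0.3  0.8]
grab t 91.9 [0.457  0.3661 0.0922] w 0.0166 gf 58.4 F [-1.   0.1  3.7]
0.04 0.5 [0.457 0.356] | 0.08 0.8 [0.457 0.347] | 0.12 1.2 [0.457 0.337] | 0.16 1.0 [0.458 0.328] | 0.2 1.0 [0.459 0.318] | 0.24 1.0 [0.46  0.309] | 0.28 0.7 [0.462 0.299] | 0.32 1.1 [0.464 0.29 ] | 0.36 1.6 [0.467 0.281] | 0.4 0.3 [0.47  0.272] | 0.44 1.1 [0.473 0.263] | 0.48 -0.3 [0.477 0.254] | 0.52 -0.0 [0.481 0.245] | 0.56 0.2 [0.485 0.236] | 0.6 0.6 [0.49  0.228] | 0.64 1.8 [0.495 0.22 ] | 0.68 0.9 [0.501 0.212] | 0.72 0.6 [0.506 0.204] | 0.76 0.1 [0.512 0.197] | 0.8 -32.7 [0.515 0.193] | 
stop t 97.2 [0.5154 0.1934 0.0922] w 0.0168 gf 61.7 F [-14.   31.3  14.1]
clear t 99.4 [0.5176 0.1892 0.2494] w 0.0856 gf 0.0 F [-0.9 -0.1 -0.2]
(array([0.51436664, 0.19259845]), 0.009053811073303223) 281 swung 0.7799679321121777 0.24045174550964873
```

```bash
python3 - <<'E'
from h import *
bot.goto([.46,-.12,.36],quat(np.pi/2)); snap("wrist","fin"); print(look(PL,.186),telemetry.state()["time"])
E
```

```text
(array([ 5.7897e+02, -2.1763e+02,  9.1890e+01,  5.8890e+01, -1.7000e-01]), 3011) 102.3
```

View pics/fin.png

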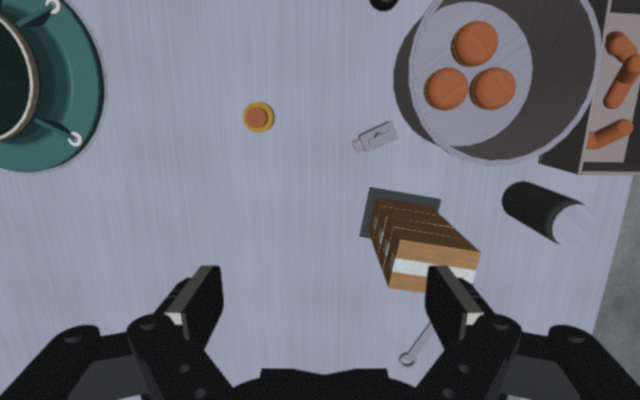

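The three floats are at rest in the pail at (470,70). The column at (430,250) is straight on the plate, and the bystanders haven't moved. Handing in.

```bash
python3 -c "
from workcell import workorder; print(workorder.close_job())"
```

```text
the job is handed in; nothing more can be done
None
```

Job handed in at about 102 s (no verdict was returned): all four cartons stand in one column on the plate, about 0.5 mm off centre, the three floats rest in the pail, and the lever is against its stop.

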